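# Stack a printing block and hold it against the sprung fence for pinning

### The job

Lay the carved printing block squarely on the plain backing board on the jig's bed, edges flush, and let go of it. Then push the pair up tight and square against the sprung fence, near its middle, and press steadily with about 10 newtons (the fence then stands about 20 mm back, its face over the brass strips), never running it to its end stop. Finish while still pressing, touching only the boards and not the fence, so that the printer can pin them; leave everything else where it is.

Things in the scene. Friction and masses are not known exactly. Their poses are not given: they have to be found in the camera images.
- print_block_mid (a point): centre (half-way up) of the carved printing block: dark wood plank 130 mm long (its y axis) x 50 mm wide (x) x 20 mm thick (z), low carved lines on top, about 0.11 kg, loose, lying carved face up on the table left or right of the jig; the same outline as the backing board, larger than the other loose carved block
- backing_mid (a point): centre (half-way up) of the plain pale backing board: 130 mm long (y) x 50 mm wide (x) x 20 mm thick (z), about 0.1 kg, loose, lying on the jig's bed in front of the fence, 40 to 65 mm short of it and a little askew
- fence_face (a point): point on the front face of the sprung fence, half-way along it and 20 mm above the bed (32 mm above the table); it moves with the fence. x points from the robot's side into the fence (the direction to press), y along the fence. The fence is an aluminium bar 160 mm long, 20 mm thick, its top 63.5 mm above the table
- fence (a joint): how far the fence is pushed back against its springs, in m: 0 at rest, 0.040 at its end stop; the springs give 2 mm per newton (0.5 N/mm), so 0.020 is 10 N; it springs back when let go
- bed_mid (a point): point on the top of the jig's grey laminate bed, 60 mm in front of the resting fence face, half-way along it; x and y as for the fence. The bed is fixed, 12 mm thick, 180 mm wide along y, and runs from 100 mm before this point to 140 mm beyond it; two thin brass strips on the bed, one beside each end of the fence, run from 12 to 28 mm behind the resting fence face: the front face stands over them when the push is right
- small_block: smaller carved block that looks alike, 90 x 36 x 16 mm, a bystander: not the one to use; origin at the centre of its underside
- weight: turned brass paperweight, 52 mm across, 47 mm high; a bystander; origin at the centre of its underside
- ink_bowl: steel ink bowl, 110 mm across, 45 mm high; a bystander; origin at the centre of its underside
- ink_brush: round wooden inking brush standing up, 74 mm across, 104 mm high; a bystander; origin at the centre of its underside
- hammer: hammer lying beyond the jig; a bystander; its origin lies under its handle
- pin_jar: glass jar of pins, 48 mm across, 60 mm high; a bystander; origin at the centre of its underside
Mind the look-alikes: they are no part of the job. What is shaped like the part that bears backing_mid but orange, purple or turquoise is not meant.

How it is judged:
On the way:
1. the printing block lies squarely on the backing board (within 6 mm and 0.08 rad), let go (x of print_block_mid in the frame of backing_mid between -0.006 and 0.006 m and y of print_block_mid in the frame of backing_mid between -0.006 and 0.006 m and z of print_block_mid in the frame of backing_mid between 0.017 and 0.0225 m and angle between the y axis of print_block_mid and the y axis of backing_mid, either way round below 0.08 rad and angle between each of print_block_mid, backing_mid's own z axis and vertical below 0.08 rad and contact force between the fingers and print_block below 0.1 N and linear speed of print_block below 0.02 m/s), for 0.2 s.
At the end, for the whole second after the job is handed in: Still pressing, at rest: 6 to 14 N on the fence, 12 to 28 mm back, robot touching a board but not the fence; both boards within 3.5 mm and 0.05 rad of its face, backing within 50 mm of its middle; block flat on the backing, flush within 6 mm and 0.08 rad (x of print_block_mid in the frame of backing_mid between -0.006 and 0.006 m and y of print_block_mid in the frame of backing_mid between -0.006 and 0.006 m and z of print_block_mid in the frame of backing_mid between 0.017 and 0.0225 m and angle between the y axis of print_block_mid and the y axis of backing_mid, either way round below 0.08 rad and angle between each of print_block_mid, backing_mid's own z axis and vertical below 0.08 rad and x of each of print_block_mid, backing_mid in the frame of fence_face above -0.0285 m and angle between the y axis of each of print_block_mid, backing_mid and the y axis of fence_face, either way round below 0.05 rad and contact force between fence and anything else between 6 and 14 N and value of joint fence between 0.012 and 0.028 m and contact force between fence and the arm below 0.3 N and velocity of joint fence between -0.01 and 0.01 m/s and contact force between fence and the fingers below 0.3 N and (contact force between any of the fingers, the arm and print_block above 2 N or contact force between any of the fingers, the arm and backing above 2 N) and y of backing_mid in the frame of fence_face between -0.05 and 0.05 m); the arm keeps its last pose, push and grip.
It fails at once if the fence is run to its end stop (over 38 mm) (value of joint fence above 0.038 m).
It fails at once if a bystander is moved by more than 30 mm (distance of any of small_block, weight, ink_bowl, ink_brush, hammer, pin_jar from where it was at the start of the episode above 0.03 m).
It also fails if it takes over 58 s, if anything falls off the work surface, if the arm or the gripper's body presses on something with over 40 N, if the wrist force passes 120 N, or if a joint passes its speed limit or range.

### The arm

A 6-joint arm with a two-finger parallel gripper is mounted at the origin on the work surface. World frame = base frame: x ahead of the robot, y to its left, z up, the work surface at z = 0. Lengths are in m, angles in rad, forces in N, time in s.
With the tool pointing down it reaches from about 0.35 to 0.925 m from the base axis. Payload 6.4 kg.
Tool frame: the origin (TCP) lies midway between the tips of the shut fingers; the grasp point (between the pads) lies 19 mm behind it (arm.grasp_offset is the distance from the TCP to the grasp point, in m); z points along the fingers, y is the line along which they close (so a half turn about z gives the same grasp; the last joint's range is limited). The gripper opens to 85 mm and grips with 20 to 120 N. Pads are 22 mm wide; open, the fingers measure 114 mm over their backs; the gripper's body (76 mm by 85 mm) begins 54 mm behind the grasp point. The pads swing forward as they close: fully open they stand 13 mm farther back than shut.
Start: joints at [-1.411, 0.245, 1.558, -0, 1.339, -0.174], TCP at [0.213, -0.614, 0.231] pointing down, gripper open.
Joint ranges: [-3.13, 3.13], [-1.02, 2.26], [0.13, 2.54], [-0.95, 4.09], [0.21, 2.88], [-2.74, 2.74]. Speed limits (rad/s): [2.57, 2.57, 3.14, 3.14, 3.14, 3.14].

### API

Orientations are given as a rotation vector (axis times angle).
In Python, from workcell import arm, imaging gives the robot as it stands. The module is installed in compiled form; this text tells all that it offers.
- The arm moves only by the tool jog_arm, never from a script. Its argument "steps" is a list of rows, each a list of 3 entries, a list of its own where there are three numbers: the turn, a rotation vector about the tool's x, y, z in degrees, then the shift along the tool's x, y, z in mm, then the opening, from -1 (shut) to 1 (fully open), so that 0 is half open. A call has exactly 8 rows; each row shifts and turns the commanded pose from where the row before left it, along the tool's axes as they then stand; what a row does not reach is not made up. A row lasts 1/8 s, in which the tool goes at most 62.5 mm and 10.7 degrees, less where a joint would pass 70% of its speed; a pose out of reach is approached as far as the arm can. A call is refused whole if a number of a shift passes 62.5 or a number of a turn 10.7, either way. A call with a gripper value outside its range is refused whole. The fingers move at their own pace and stop on an object; the grip force is fixed at half the most. Time passes only in rows, so rows that do not move let the fingers close, or fill a call up. It gives the time, the measured TCP pose, the force, the opening and the grip force at its end, in the units of the state.
- arm.sense(): the state, without advancing time (a new reading comes with each control period).
- imaging.camera(name): name is "scene" or "side" or "wrist"; returns a dict with "img" (384x512x3 uint8, red, green, blue), "z_map" (384x512 float32, m along the optical axis (not along the pixel's ray), 0 where there is no reading), "mtx" (3x3 intrinsics, pixels), "eye" and "orientation" of the camera in the world; the wrist camera has in their place "T_tool_cam" (4x4, takes a point from camera to tool coordinates, whose origin is the TCP and whose axes are the flange's). Camera axes: x right, y down, z forward; pixel columns grow to the right and rows downward; lengths in m; the calibration is good to about 2 mm. A picture is of the moment at which its call begins: read the wrist's pose just before it.
- arm.sign_off(): hands the job in; it is judged then, once.
The state is a dict: "time": time; "joint_pos": joint angles; "joint_velocities": joint speeds; "joint_efforts": joint torques, N m; "tool_pos": TCP position; "eef_rot": TCP orientation; "wrist_force": force on the tool from outside, world axes, zero at the start; "wrist_torque": the same for the moment, N m; "grip_width": finger opening in m; "finger_force": force on a finger pad.
Only numpy, scipy, OpenCV 4.12 (cv2) and the standard library are available. Lean on these libraries where they do the work, as an engineer would, in place of code of your own. Each camera call takes 0.05 s, during which the arm holds its last target. There are 200 camera calls.

## Working session

There is one attempt and no reset: what is moved stays moved. The work goes in short steps, Python scripts to look and compute and a tool call to move; the robot and the scene stay as the last step left them, time stands still between calls to the robot, and variables do not carry over. Pictures are saved under pics/ and viewed, at most 10 in all, crops included, and the job is handed in when it is done.

Besides the shell and the picture viewer there is one more tool, called after "Call:" in YAML: its name, and indented under it one key for each argument. jog_arm: Moves the arm, as the interface text tells. Its arguments: {"type":"object","properties":{"steps":{"type":"array","items":{"type":"array"}}},"required":["steps"]}

```bash
mkdir -p pics
cat > h.py <<'E'
import numpy as np, cv2
from scipy.spatial.transform import Rotation as R
from workcell import arm, imaging
def rot(o):
    o=np.array(o,float)
    if o.shape==(3,3): return o
    if o.size==3: return R.from_rotvec(o.ravel()).as_matrix()
    return None
def cam(n):
    s=arm.sense(); c=imaging.camera(n)
    if n=="wrist":
        T=np.eye(4);T[:3,:3]=rot(s["eef_rot"]);T[:3,3]=s["tool_pos"];T=T@c["T_tool_cam"]
    else:
        T=np.eye(4);T[:3,:3]=rot(c["orientation"]);T[:3,3]=c["eye"]
    c["T"]=T;return c
def ray(c,uv):
    uv=np.atleast_2d(uv).astype(float);d=np.c_[uv,np.ones(len(uv))]@np.linalg.inv(c["mtx"]).T
    return c["T"][:3,3],d@c["T"][:3,:3].T
def plane(c,uv,z):
    o,d=ray(c,uv);return o+d*((z-o[2])/d[:,2])[:,None]
def pts(c):
    v,u=np.mgrid[:384,:512];o,d=ray(c,np.c_[u.ravel(),v.ravel()])
    return (o+d*c["z_map"].reshape(-1,1)).reshape(384,512,3)
def save(n,c): cv2.imwrite(f"pics/{n}.png",c["img"][:,:,::-1])
E
python3 - <<'E'
from h import *
s=arm.sense();print(s)
for n in ["scene","side","wrist"]:
    c=cam(n);save(n+"0",c);print(n,c["T"].round(3).tolist(),c["mtx"].tolist(),(c["z_map"]>0).mean())
a=[cv2.imread(f"pics/{n}0.png") for n in["scene","side"]]
cv2.imwrite("pics/both.png",cv2.resize(np.vstack(a),(512,768))[:600])
E
```

```text
{'time': 0.0, 'joint_pos': array([-1.41112761e+00,  2.45797178e-01,  1.55902418e+00, -1.57432672e-05,
        1.33869305e+00, -1.74092562e-01]), 'joint_velocities': array([-0.00011063,  0.00043405, -0.00061745, -0.0010347 ,  0.00075904,
        0.00023933]), 'joint_efforts': array([ 2.20321517e-04, -4.29509926e+01, -3.26126683e+01, -7.70240831e-05,
        5.30744117e-03, -1.75058656e-06]), 'tool_pos': array([ 0.21285539, -0.6135673 ,  0.23018566]), 'eef_rot': array([-3.09605267e+00, -5.21527359e-01,  2.28846178e-06]), 'wrist_force': array([-0.27172683, -0.77569196, -0.69409054]), 'wrist_torque': array([-0.0010454 , -0.01183004, -0.0294343 ]), 'finger_force': 0.0, 'grip_width': 0.08551346258919507}
scene [[0.548, 0.647, -0.53, 1.137], [0.836, -0.42, 0.352, -0.419], [0.006, -0.636, -0.772, 0.944], [0.0, 0.0, 0.0, 1.0]] [[405.5365044504253, 0.0, 260.3230337137777], [0.0, 405.5365044504253, 189.95624065836802], [0.0, 0.0, 1.0]] 0.9961802164713541
side [[-0.997, -0.043, 0.071, 0.428], [-0.081, 0.686, -0.723, 0.96], [-0.018, -0.726, -0.687, 0.943], [0.0, 0.0, 0.0, 1.0]] [[442.0907104917508, 0.0, 252.67067919895953], [0.0, 442.0907104917508, 189.62862709039447], [0.0, 0.0, 1.0]] 0.9958699544270834
wrist [[0.328, -0.903, -0.277, 0.281], [-0.945, -0.314, -0.094, -0.59], [-0.002, 0.292, -0.956, 0.372], [0.0, 0.0, 0.0, 1.0]] [[322.2236432403951, 0.0, 254.10383098099024], [0.0, 322.2236432403951, 193.6819820539361], [0.0, 0.0, 1.0]] 0.9959157307942709
```

View pics/scene0.png

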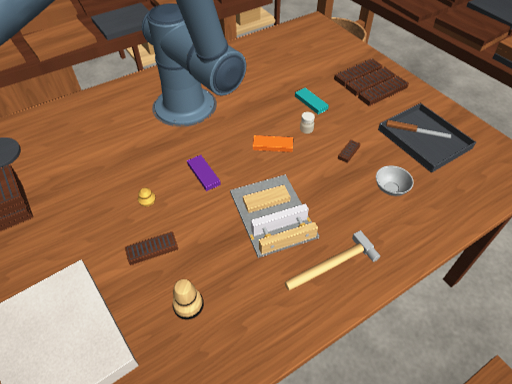

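View pics/side0.png

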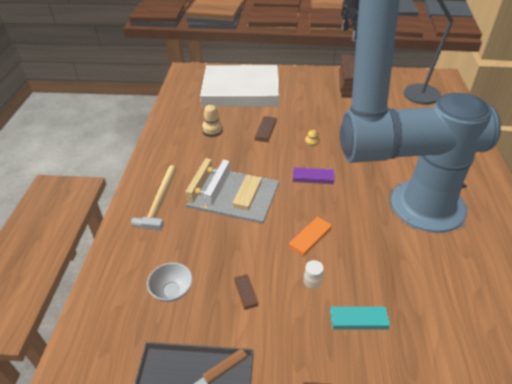

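The scene view shows the jig at (275,215), with the pale backing board at (267,198) and the white fence at (280,220).

Candidates for the printing block, by scene pixel:
- Dark plank at (152,248).
- Small dark plank at (348,151).
- Stacked dark pieces at (370,80), which are on the table edge.
- Orange (273,144), purple (204,172) and turquoise (311,100) boards, which are decoys.

I'll choose by measured size.

```bash
cat >> h.py <<'E'
def top(c,P,uv,zr,r=45,lo=None):
    """height-and-colour mask round a pixel -> rectangle of the top face cast on its median height"""
    hsv=cv2.cvtColor(c["img"],cv2.COLOR_RGB2HSV)
    m=(P[:,:,2]>zr[0])&(P[:,:,2]<zr[1])
    if lo is not None: m&=cv2.inRange(hsv,lo[0],lo[1])>0
    k=np.zeros_like(m);k[max(0,uv[1]-r):uv[1]+r,max(0,uv[0]-r):uv[0]+r]=1
    m=(m&k).astype(np.uint8); n,l,st,ce=cv2.connectedComponentsWithStats(m)
    ii=1+np.argmin([np.hypot(*(ce[i]-uv))+ (1e3 if st[i,4]<60 else 0) for i in range(1,n)])
    v,u=np.nonzero(l==ii); z=np.median(P[v,u,2]); X=plane(c,np.c_[u,v],z)[:,:2]
    (cx,cy),(w,h),a=cv2.minAreaRect((X*1000).astype(np.float32))
    if w<h: a+=90; w,h=h,w
    return dict(c=(round(cx,1),round(cy,1)),L=round(w,1),W=round(h,1),ang=round((a+90)%180-90,1),z=round(z*1000,1),n=len(u),pix=ce[ii].round())
E
python3 - <<'E'
from h import *
for n,uvs in dict(scene=dict(blk=(152,248),small=(348,151),back=(267,198)),side=dict(blk=(265,128),small=(246,291),back=(248,191))).items():
    c=cam(n);P=pts(c)
    for k,uv in uvs.items():
        r=25 if k=="back" else 45
        print(n,k,P[uv[1],uv[0]].round(3),top(c,P,uv,(.024,.038) if k=="back" else (.012,.03),r))
    # fence
    uv=(280,217) if n=="scene" else (215,180)
    print(n,"fence",top(c,P,uv,(.055,.075),50))
    print("bed",top(c,P,(275,215) if n=="scene" else (235,192),(.006,.018),60))
    # all objects list
    m=((P[:,:,2]>.008)&(P[:,:,2]<.12)&(P[:,:,0]>.1)&(P[:,:,0]<.95)&(abs(P[:,:,1])<.8)).astype(np.uint8)
    q,l,st,ce=cv2.connectedComponentsWithStats(m)
    for i in range(1,q):
        if st[i,4]>60:
            X=P[l==i];print(i,ce[i].round(),np.r_[X.min(0),X.max(0)].round(3))
    s=(152,248) if n=="scene" else (246,291)
c=cam("scene");cr=[cv2.resize(c["img"][y-40:y+40,x-50:x+50],(400,320),interpolation=2) for x,y in[(152,248),(348,151)]]
cv2.imwrite("pics/crop.png",np.hstack(cr)[:,:,::-1])
E
```

```text
scene blk [ 0.515 -0.346  0.022] {'c': (507.3, -346.2), 'L': 129.5, 'W': 56.4, 'ang': 79.9, 'z': np.float64(20.1), 'n': 866, 'pix': array([151., 246.])}
scene small [0.518 0.33  0.017] {'c': (514.2, 338.0), 'L': 95.9, 'W': 36.7, 'ang': -68.0, 'z': np.float64(16.8), 'n': 231, 'pix': array([349., 149.])}
scene back [ 0.547 -0.004  0.033] {'c': (541.4, -2.1), 'L': 131.1, 'W': 56.4, 'ang': 76.7, 'z': np.float64(32.1), 'n': 681, 'pix': array([266., 197.])}
scene fence {'c': (632.9, -20.6), 'L': 162.0, 'W': 26.4, 'ang': 77.4, 'z': np.float64(63.3), 'n': 458, 'pix': array([279., 215.])}
bed {'c': (583.4, -9.2), 'L': 244.0, 'W': 181.3, 'ang': -12.6, 'z': np.float64(12.4), 'n': 1695, 'pix': array([265., 207.])}
1 [371.  80.] [0.168 0.553 0.008 0.376 0.764 0.029]
2 [311.  99.] [0.172 0.366 0.008 0.31  0.428 0.026]
4 [424. 134.] [0.478 0.495 0.008 0.722 0.703 0.049]
6 [307. 121.] [0.325 0.269 0.009 0.371 0.314 0.066]
28 [273. 142.] [0.293 0.084 0.008 0.41  0.214 0.027]
34 [349. 150.] [0.479 0.291 0.008 0.544 0.39  0.023]
67 [203. 171.] [ 0.271 -0.128  0.008  0.406 -0.075  0.026]
75 [394. 179.] 
[... 1177 characters left out ...]
-0.775  0.008  0.227 -0.57   0.097]
2 [236.  90.] [ 0.465 -0.754  0.008  0.776 -0.291  0.104]
3 [265. 128.] [ 0.468 -0.412  0.008  0.54  -0.272  0.024]
4 [312. 137.] [ 0.314 -0.302  0.008  0.363 -0.261  0.048]
5 [230. 191.] [ 0.448 -0.115  0.008  0.717  0.11   0.067]
6 [156. 204.] [ 0.769 -0.111  0.008  0.858  0.154  0.031]
7 [313. 174.] [ 0.275 -0.128  0.008  0.404 -0.071  0.025]
9 [310. 235.] [0.292 0.087 0.008 0.408 0.219 0.024]
10 [313. 274.] [0.323 0.273 0.008 0.37  0.321 0.063]
11 [169. 280.] [0.645 0.291 0.008 0.753 0.402 0.049]
12 [246. 291.] [0.481 0.295 0.008 0.544 0.389 0.02 ]
13 [359. 316.] [0.175 0.367 0.008 0.307 0.426 0.025]
14 [203. 359.] [0.481 0.5   0.008 0.721 0.594 0.047]
```

View pics/crop.png

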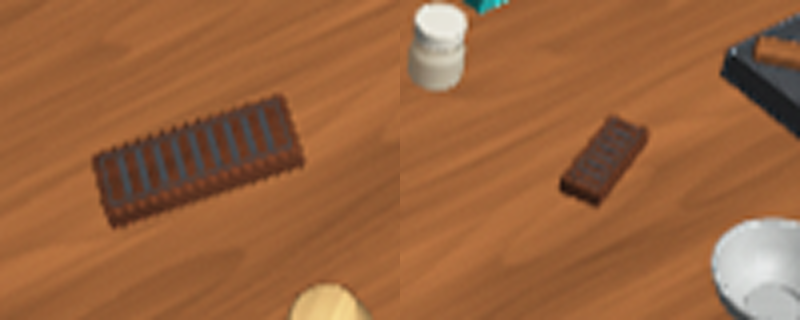

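The crop shows the long carved block at scene (152,248), about 130 x 53 mm with its top at 20 mm. That is the one to use. The small one at (348,151) is about 92 x 36 mm. I'll move above the block.

Call:
jog_arm:
  steps:
    - [[0,0,0],[52,-23,10],1]
    - [[0,0,0],[52,-23,10],1]
    - [[0,0,0],[52,-23,10],1]
    - [[0,0,0],[52,-23,10],1]
    - [[0,0,0],[52,-23,10],1]
    - [[0,0,0],[52,-23,10],1]
    - [[0,0,0],[53,-23,10],1]
    - [[0,0,0],[0,0,0],1]

```text
time: 1.3
tool_pos: [0.5068, -0.3391, 0.1601]
eef_rot: [-3.095, -0.53, 0.001]
wrist_force: [-0.0, 0.1, 0.0]
grip_width: 0.0856
finger_force: 0.0
```

Call:
jog_arm:
  steps:
    - [[0,0,-7.5],[0,0,0],1]
    - [[0,0,-7.5],[0,0,0],1]
    - [[0,0,-7.5],[0,0,0],1]
    - [[0,0,-7.5],[0,0,0],1]
    - [[0,0,-7.5],[0,0,0],1]
    - [[0,0,-7.5],[0,0,0],1]
    - [[0,0,-7.5],[0,0,0],1]
    - [[0,0,-7.5],[0,0,0],1]

```text
time: 2.3
tool_pos: [0.5045, -0.3434, 0.1616]
eef_rot: [2.419, 2.004, -0.0]
wrist_force: [-0.1, -0.7, 0.0]
grip_width: 0.0853
finger_force: 0.0
```

```bash
cat >> h.py <<'E'
def goto(x,y,z,ang):
    """print the tool-axis shift (mm) and z turn (deg) from the measured pose; ang = wanted world angle of tool y"""
    s=arm.sense();M=rot(s["eef_rot"]);d=M.T@(np.array([x,y,z])-s["tool_pos"]*1000)
    a=np.degrees(np.arctan2(M[1,1],M[0,1]));t=-((ang-a+90)%180-90)
    print("t",s["time"],"tcp",(s["tool_pos"]*1000).round(1),"yang",a.round(2),"tilt",M[2].round(4),"w",s["grip_width"].round(4),"F",s["wrist_force"].round(2),"q6",s["joint_pos"][5].round(2))
    print("shift",d.round(1),"turn z",round(t,2))
E
python3 - <<'E'
from h import *
goto(505.5,-343,60,-10.5)
c=cam("wrist");save("w1",c);P=pts(c)
hsv=cv2.cvtColor(c["img"],cv2.COLOR_RGB2HSV)
o,d=ray(c,[[0,0]]);T=np.linalg.inv(c["T"]);q=T[:3,:3]@np.array([.5055,-.343,.02])+T[:3,3];uv=(c["mtx"]@q/q[2])[:2].astype(int);print(uv)
print(top(c,P,uv,(.012,.03),200))
E
```

```text
Traceback (most recent call last):
  File "h.py", line 41, in goto
    print("t",s["time"],"tcp",(s["tool_pos"]*1000).round(1),"yang",a.round(2),"tilt",M[2].round(4),"w",s["grip_width"].round(4),"F",s["wrist_force"].round(2),"q6",s["joint_pos"][5].round(2))
                                                                                                       ^^^^^^^^^^^^^^^^^^^^^
AttributeError: 'float' object has no attribute 'round'
```

```bash
sed -i 's/s\["grip_width"\].round(4)/round(s["grip_width"],4)/' h.py
python3 - <<'E'
from h import *
goto(505.5,-343,60,-10.5)
c=cam("wrist");save("w1",c);P=pts(c)
T=np.linalg.inv(c["T"]);q=T[:3,:3]@np.array([.5055,-.343,.02])+T[:3,3];uv=(c["mtx"]@q/q[2])[:2].astype(int);print(uv)
print(top(c,P,uv,(.012,.03),200))
E
```

```text
t 2.3 tcp [ 504.5 -343.4  161.6] yang -10.7 tilt [-5.e-04  2.e-04 -1.e+00] w 0.0853 F [-0.07 -0.72  0.01] q6 -0.6
shift [  0.6   0.9 101.6] turn z -0.2
[257 179]
{'c': (501.0, -346.1), 'L': 129.0, 'W': 49.7, 'ang': 79.4, 'z': np.float64(18.8), 'n': 7519, 'pix': array([253., 177.])}
```

View pics/w1.png

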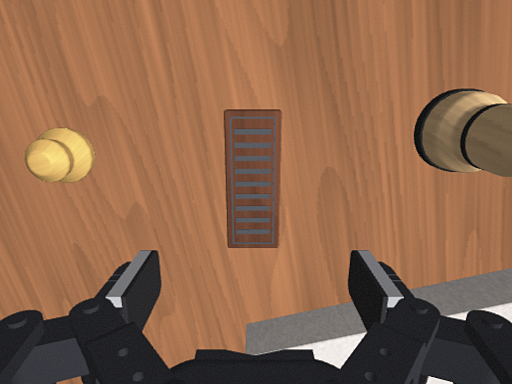

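The wrist view shows the block from (225,110) to (280,248), centred between the fingers. It measures 129 x 50 mm with its top at 19 mm. I'll descend and grip.

Call:
jog_arm:
  steps:
    - [[0,0,0],[-2,-2,30],1]
    - [[0,0,0],[0,0,40],1]
    - [[0,0,0],[0,0,40],1]
    - [[0,0,0],[0,0,20],1]
    - [[0,0,0],[0,0,15],1]
    - [[0,0,0],[0,0,10],1]
    - [[0,0,0],[0,0,0],1]
    - [[0,0,0],[0,0,0],1]

```text
time: 3.35
tool_pos: [0.5034, -0.3446, 0.0074]
eef_rot: [2.42, 2.0, 0.0]
wrist_force: [-0.5, 0.0, -0.2]
grip_width: 0.0852
finger_force: 0.0
```

Run:
```python
from h import *
goto(502.5,-345,3,-10.6)
```

```text
t 3.35 tcp [ 503.4 -344.6    7.4] yang -10.88 tilt [-0.0011  0.0016 -1.    ] w 0.0852 F [-0.49  0.04 -0.19] q6 -0.6
shift [-0.5 -0.8  4.4] turn z -0.28
```

Call:
jog_arm:
  steps:
    - [[0,0,0],[0,-1,4],1]
    - [[0,0,0],[0,0,0],1]
    - [[0,0,0],[0,0,0],-1]
    - [[0,0,0],[0,0,0],-1]
    - [[0,0,0],[0,0,0],-1]
    - [[0,0,0],[0,0,0],-1]
    - [[0,0,0],[0,0,0],-1]
    - [[0,0,0],[0,0,0],-1]

```text
time: 4.35
tool_pos: [0.5022, -0.3443, 0.0029]
eef_rot: [2.421, 2.0, 0.0]
wrist_force: [1.1, -0.3, 4.3]
grip_width: 0.0486
finger_force: 65.2
```

Call:
jog_arm:
  steps:
    - [[0,0,0],[0,0,0],-1]
    - [[0,0,0],[0,0,0],-1]
    - [[0,0,0],[0,0,-10],-1]
    - [[0,0,0],[0,0,-30],-1]
    - [[0,0,0],[0,0,-40],-1]
    - [[0,0,0],[0,0,-40],-1]
    - [[0,0,0],[0,0,-10],-1]
    - [[0,0,0],[0,0,0],-1]

```text
time: 5.35
tool_pos: [0.5014, -0.3435, 0.1317]
eef_rot: [-2.421, -2.0, 0.0]
wrist_force: [-0.2, -0.1, -0.9]
grip_width: 0.0486
finger_force: 64.5
```

Run:
```python
from h import *
goto(540,0.7,130,-13.3)
c=cam("wrist");save("w2",c);P=pts(c)
s=arm.sense();M=rot(s["eef_rot"])
# block in hand: points in the tool frame
T=(P-s["tool_pos"])@M
m=(abs(T[:,:,1])<.022)&(abs(T[:,:,0])<.09)&(T[:,:,2]>-.035)&(T[:,:,2]<.0)
X=T[m]*1000;print(m.sum(),X.min(0).round(1),X.max(0).round(1),np.median(X,0).round(1), cv2.minAreaRect(X[:,:2].astype(np.float32)))
```

```text
t 5.35 tcp [ 501.4 -343.5  131.7] yang -10.88 tilt [ 4.e-04 -6.e-04 -1.e+00] w 0.0486 F [-0.24 -0.1  -0.92] q6 -0.6
shift [345.3 -27.    1.9] turn z 2.42
23586 [-46.9 -22.  -19.9] [62.1 22.  -0. ] [ 18.9  -0.  -17.2] ((7.612735748291016, -8.392333984375e-05), (108.93663787841797, 43.99680709838867), 0.0016509053530171514)
```

View pics/w2.png

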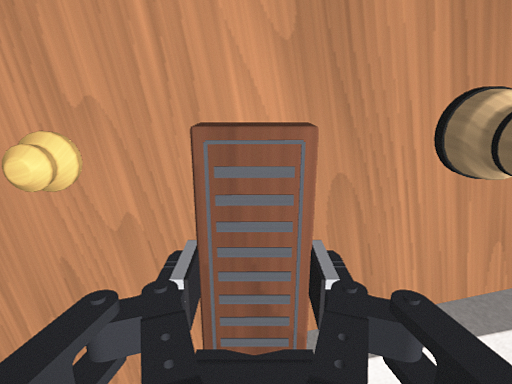

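The wrist view shows the block held square between the pads, its far edge at row 123. Next I'll move beside the jig to view the backing board past the held block.

Call:
jog_arm:
  steps:
    - [[0,0,0],[30,-10,-30],-1]
    - [[0,0,0],[43,-21,-30],-1]
    - [[0,0,0],[50,-25,-30],-1]
    - [[0,0,0],[50,-25,-20],-1]
    - [[0,0,0],[50,-25,-20],-1]
    - [[0,0,0],[50,-25,-18],-1]
    - [[0,0,0],[53,-26,-10],-1]
    - [[0,0,0],[0,0,0],-1]

```text
time: 6.4
tool_pos: [0.4081, 0.008, 0.2886]
eef_rot: [-2.415, -2.007, 0.001]
wrist_force: [0.9, -0.3, -0.9]
grip_width: 0.0481
finger_force: 64.4
```

Run:
```python
from h import *
goto(540,0.7,130,-13.3)
c=cam("wrist");save("w3",c);P=pts(c)
T=np.linalg.inv(c["T"])
def pix(p):
    q=T[:3,:3]@np.array(p)+T[:3,3];return (c["mtx"]@q/q[2])[:2].astype(int)
uv=pix([.54,.0007,.032]);print("backing",uv,top(c,P,uv,(.024,.04),90))
uv=pix([.6315,-.018,.0635]);print("fence",uv,top(c,P,uv,(.055,.075),150))
uv=pix([.58,-.005,.012]);print("bed",uv,top(c,P,uv,(.007,.018),250))
s=arm.sense();M=rot(s["eef_rot"]);t=(P-s["tool_pos"])@M
m=(abs(t[:,:,1])<.022)&(abs(t[:,:,0])<.09)&(t[:,:,2]>-.035)&(t[:,:,2]<.0)
X=t[m]*1000;print(X.min(0).round(1),X.max(0).round(1),np.median(X,0).round(1))
```

```text
t 6.4 tcp [408.1   8.  288.6] yang -10.55 tilt [ 5.0e-04 -1.6e-03 -1.0e+00] w 0.0481 F [ 0.86 -0.34 -0.89] q6 -0.08
shift [ 16.8 131.3 158.4] turn z 2.75
backing [362 143] {'c': (535.0, -0.8), 'L': 129.4, 'W': 51.4, 'ang': 76.6, 'z': np.float64(30.6), 'n': 4318, 'pix': array([358., 142.])}
fence [452 148] {'c': (625.6, -18.8), 'L': 159.5, 'W': 24.3, 'ang': 77.4, 'z': np.float64(62.0), 'n': 2874, 'pix': array([448., 144.])}
bed [388 139] {'c': (578.8, -8.3), 'L': 240.1, 'W': 179.5, 'ang': -12.6, 'z': np.float64(10.7), 'n': 11990, 'pix': array([374., 126.])}
[-45.5 -22.  -35. ] [63.9 22.  -0.1] [ 19.6   0.2 -16.4]
```

View pics/w3.png

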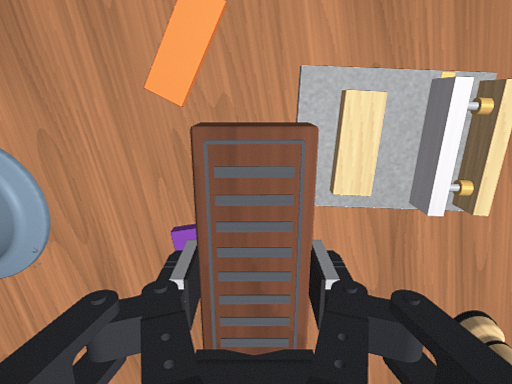

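The wrist view shows the backing board at (360,142) on the bed, clear of the fence at (440,140). It measures 129 x 51 mm, centred at (535,-1). I'll align above it and lower.

Call:
jog_arm:
  steps:
    - [[0,0,2.8],[0,0,0],-1]
    - [[0,0,0],[5,31,30],-1]
    - [[0,0,0],[6,32,40],-1]
    - [[0,0,0],[6,32,50],-1]
    - [[0,0,0],[6,31,50],-1]
    - [[0,0,0],[0,0,40],-1]
    - [[0,0,0],[0,0,18],-1]
    - [[0,0,0],[0,0,0],-1]

```text
time: 7.45
tool_pos: [0.5358, -0.0028, 0.0601]
eef_rot: [-2.469, -1.938, 0.004]
wrist_force: [-0.5, 0.2, -0.9]
grip_width: 0.0483
finger_force: 64.4
```

Run:
```python
from h import *
goto(535.5,1.1,36,-13.4)
```

```text
t 7.45 tcp [535.8  -2.8  60.1] yang -13.74 tilt [-2.0e-04 -4.1e-03 -1.0e+00] w 0.0483 F [-0.52  0.19 -0.9 ] q6 0.02
shift [ 3.7 -1.1 24.1] turn z -0.34
```

Call:
jog_arm:
  steps:
    - [[0,0,-0.3],[2,-1,10],-1]
    - [[0,0,0],[1,0,6],-1]
    - [[0,0,0],[0,0,4],-1]
    - [[0,0,0],[0,0,2],-1]
    - [[0,0,0],[0,0,1],-1]
    - [[0,0,0],[0,0,0],-1]
    - [[0,0,0],[0,0,0],-1]
    - [[0,0,0],[0,0,0],-1]

```text
time: 8.45
tool_pos: [0.537, 0.0008, 0.0389]
eef_rot: [2.465, 1.948, 0.0]
wrist_force: [-1.2, 0.5, -1.5]
grip_width: 0.0486
finger_force: 64.4
```

Run:
```python
from h import *
goto(535.5,1.1,36,-13.4)
c=cam("side");cv2.imwrite("pics/s1.png",cv2.resize(c["img"][140:240,170:300],None,fx=5,fy=5,interpolation=2)[:,:,::-1])
```

```text
t 8.45 tcp [537.    0.8  38.9] yang -13.38 tilt [ 0.e+00  2.e-04 -1.e+00] w 0.0486 F [-1.19  0.52 -1.47] q6 0.02
shift [-0.1 -1.5  2.9] turn z 0.02
```

View pics/s1.png

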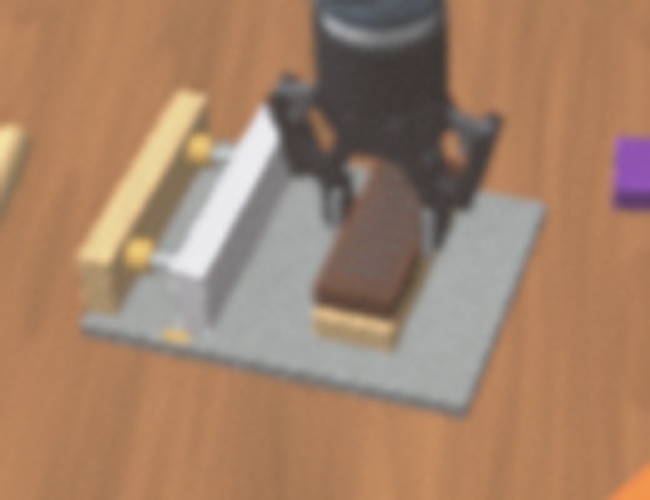

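The side crop shows the block just above the backing, ends matching at (355,320). It sits about 2 mm towards the fence. I'll correct that, lower and release.

Call:
jog_arm:
  steps:
    - [[0,0,0],[0,-2,1],-1]
    - [[0,0,0],[0,0,1],-1]
    - [[0,0,0],[0,0,1],-1]
    - [[0,0,0],[0,0,0],-1]
    - [[0,0,0],[0,0,0],-1]
    - [[0,0,0],[0,0,0],0.4]
    - [[0,0,0],[0,0,0],0.4]
    - [[0,0,0],[0,0,0],0.4]

```text
time: 9.5
tool_pos: [0.5351, 0.0013, 0.036]
eef_rot: [2.465, 1.947, 0.0]
wrist_force: [0.3, -0.1, 0.1]
grip_width: 0.0599
finger_force: 0.0
```

Call:
jog_arm:
  steps:
    - [[0,0,0],[0,0,0],0.8]
    - [[0,0,0],[0,0,0],0.8]
    - [[0,0,0],[0,0,-10],0.8]
    - [[0,0,0],[0,0,-30],0.8]
    - [[0,0,0],[0,0,-50],0.8]
    - [[0,0,0],[0,0,-50],0.8]
    - [[0,0,0],[0,0,-20],0.8]
    - [[0,0,0],[0,0,0],0.8]

```text
time: 10.5
tool_pos: [0.5362, 0.0011, 0.1985]
eef_rot: [2.462, 1.945, 0.005]
wrist_force: [-0.3, -0.1, 1.4]
grip_width: 0.0769
finger_force: 0.0
```

```bash
cat > look.py <<'E'
from h import *
def show(name,ctr):
    c=cam("wrist");P=pts(c);T=np.linalg.inv(c["T"])
    def pix(p):
        q=T[:3,:3]@np.array(p)+T[:3,3];return (c["mtx"]@q/q[2])[:2].astype(int)
    print("block",top(c,P,pix([*ctr,.052]),(.046,.058),120,lo=((0,0,0),(180,255,130))))
    print("backing",top(c,P,pix([*ctr,.032]),(.016,.036),120))
    print("fence",top(c,P,pix([ctr[0]+.09,ctr[1]-.02,.0635]),(.057,.07),160))
    save(name,c);return c,P
if __name__=="__main__":
    goto(537,1,200,-12.6);show("w4",(.535,-.001))
E
python3 look.py
```

```text
t 10.5 tcp [536.2   1.1 198.5] yang -13.37 tilt [ 1.0e-04  5.2e-03 -1.0e+00] w 0.0769 F [-0.33 -0.09  1.4 ] q6 0.02
shift [ 0.1  0.8 -1.5] turn z -0.77
block {'c': (532.6, -0.7), 'L': 128.9, 'W': 49.0, 'ang': 76.7, 'z': np.float64(50.8), 'n': 7154, 'pix': array([252., 175.])}
backing {'c': (559.7, -6.4), 'L': 129.4, 'W': 3.7, 'ang': 77.9, 'z': np.float64(30.3), 'n': 181, 'pix': array([280., 168.])}
fence {'c': (627.2, -17.4), 'L': 155.1, 'W': 21.6, 'ang': 77.4, 'z': np.float64(62.0), 'n': 3886, 'pix': array([361., 165.])}
```

View pics/w4.png

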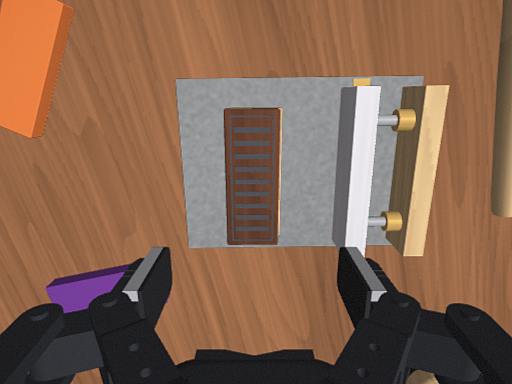

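The wrist view shows the block released on the backing at (252,176). A backing sliver of about 3 mm shows on the fence side at column 280, so the block sits about 3 mm back. The push from behind will close that. I'll turn the hand so both finger sides press on the rear edge.

Call:
jog_arm:
  steps:
    - [[0,0,10.7],[0,0,0],0.4]
    - [[0,0,10.7],[0,0,0],0.4]
    - [[0,0,10.7],[0,0,0],0.4]
    - [[0,0,10.7],[0,0,0],0.4]
    - [[0,0,10.7],[0,0,0],0.4]
    - [[0,0,10.7],[0,0,0],0.4]
    - [[0,0,10.7],[0,0,0],0.4]
    - [[0,0,10.7],[0,0,0],0.4]

```text
time: 11.55
tool_pos: [0.5337, 0.0015, 0.1936]
eef_rot: [-3.131, 0.256, 0.006]
wrist_force: [0.3, -0.0, -0.2]
grip_width: 0.0596
finger_force: 0.0
```

Call:
jog_arm:
  steps:
    - [[0,0,3.6],[0,0,0],0.4]
    - [[0,0,0],[-20,0,0],0.4]
    - [[0,0,0],[-20,0,0],0.4]
    - [[0,0,0],[-20,0,0],0.4]
    - [[0,0,0],[0,0,0],0.4]
    - [[0,0,0],[0,0,0],0.4]
    - [[0,0,0],[0,0,0],0.4]
    - [[0,0,0],[0,0,0],0.4]

```text
time: 12.55
tool_pos: [0.4767, 0.0142, 0.1957]
eef_rot: [-3.123, 0.344, 0.0]
wrist_force: [-0.0, 0.2, -0.4]
grip_width: 0.0599
finger_force: 0.0
```

Run:
```python
from look import *
goto(478.8,11.7,40,77.4)
c,P=show("w5",(.534,-.001))
```

```text
t 12.55 tcp [476.7  14.2 195.7] yang -102.58 tilt [-2.e-04 -0.e+00 -1.e+00] w 0.0599 F [-0.    0.21 -0.39] q6 1.58
shift [  2.6   2.  155.7] turn z 0.02
block {'c': (532.5, -1.4), 'L': 129.2, 'W': 49.4, 'ang': 76.7, 'z': np.float64(50.8), 'n': 8687, 'pix': array([256., 113.])}
backing {'c': (558.6, -7.6), 'L': 128.6, 'W': 2.4, 'ang': 76.6, 'z': np.float64(30.5), 'n': 400, 'pix': array([256.,  81.])}Traceback (most recent call last):
  File "<stdin>", line 3, in <module>
  File "look.py", line 8, in show
    print("fence",top(c,P,pix([ctr[0]+.09,ctr[1]-.02,.0635]),(.057,.07),160))
                  ~~~^^^^^^^^^^^^^^^^^^^^^^^^^^^^^^^^^^^^^^^^^^^^^^^^^^^^^^^
  File "h.py", line 32, in top
    ii=1+np.argmin([np.hypot(*(ce[i]-uv))+ (1e3 if st[i,4]<60 else 0) for i in range(1,n)])
         ~~~~~~~~~^^^^^^^^^^^^^^^^^^^^^^^^^^^^^^^^^^^^^^^^^^^^^^^^^^^^^^^^^^^^^^^^^^^^^^^^^
    return _wrapfunc(a, 'argmin', axis=axis, out=out, **kwds)
    return _wrapit(obj, method, *args, **kwds)
    result = getattr(arr, method)(*args, **kwds)
ValueError: attempt to get argmin of an empty sequence
```

Call:
jog_arm:
  steps:
    - [[0,0,0],[0,3,30],0.4]
    - [[0,0,0],[0,0,45],0.4]
    - [[0,0,0],[0,0,45],0.4]
    - [[0,0,0],[0,0,35],0.4]
    - [[0,0,0],[0,0,20],0.4]
    - [[0,0,0],[0,0,8],0.4]
    - [[0,0,0],[0,0,0],0.4]
    - [[0,0,0],[0,0,0],0.4]

```text
time: 13.6
tool_pos: [0.4768, 0.0112, 0.0139]
eef_rot: [3.122, -0.344, 0.003]
wrist_force: [-0.0, 0.4, 0.4]
grip_width: 0.0601
finger_force: 0.0
```

Run:
```python
from h import *
goto(478.8,11.7,11,77.4)
c=cam("side");cv2.imwrite("pics/s2.png",cv2.resize(c["img"][140:240,170:300],None,fx=5,fy=5,interpolation=2)[:,:,::-1])
```

```text
t 13.6 tcp [476.8  11.2  13.9] yang -102.57 tilt [ 0.0022  0.     -1.    ] w 0.0601 F [-0.02  0.44  0.41] q6 1.58
shift [ 1.9 -0.9  2.9] turn z 0.03
```

View pics/s2.png

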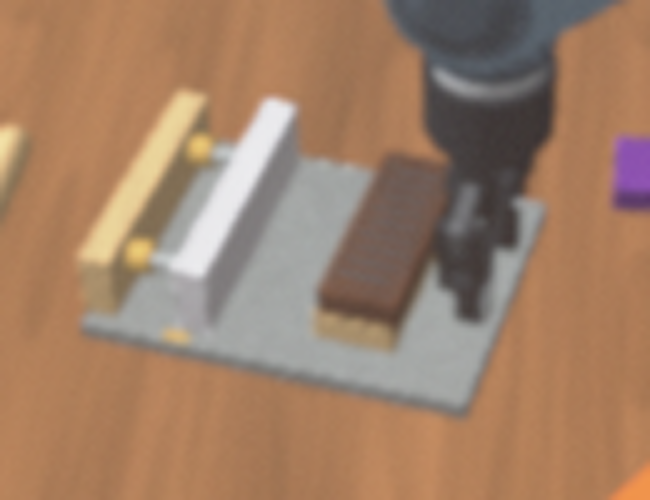

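The side crop shows the pair at (375,250) with both fingers behind it at (480,260), low over the bed. I'll nudge the block flush, then back off briefly.

Call:
jog_arm:
  steps:
    - [[0,0,0],[8,0,2],0.4]
    - [[0,0,0],[6,0,0],0.4]
    - [[0,0,0],[4,0,0],0.4]
    - [[0,0,0],[4,0,0],0.4]
    - [[0,0,0],[3,0,0],0.4]
    - [[0,0,0],[3,0,0],0.4]
    - [[0,0,0],[0,0,0],0.4]
    - [[0,0,0],[0,0,0],0.4]

```text
time: 14.65
tool_pos: [0.5029, 0.0054, 0.0107]
eef_rot: [-3.123, 0.344, 0.0]
wrist_force: [0.2, -0.2, -0.9]
grip_width: 0.0597
finger_force: 0.4
```

Call:
jog_arm:
  steps:
    - [[0,0,0],[-3,0,0],0.4]
    - [[0,0,0],[-3,0,0],0.4]
    - [[0,0,0],[0,0,0],0.4]
    - [[0,0,0],[0,0,0],0.4]
    - [[0,0,0],[0,0,0],0.4]
    - [[0,0,0],[0,0,0],0.4]
    - [[0,0,0],[0,0,0],0.4]
    - [[0,0,0],[0,0,0],0.4]

```text
time: 15.65
tool_pos: [0.4972, 0.0067, 0.0108]
eef_rot: [-3.123, 0.344, -0.0]
wrist_force: [0.2, -0.3, -0.1]
grip_width: 0.0596
finger_force: 0.0
```

```bash
cat > ext.py <<'E'
from h import *
U=np.array([.976,-.218]);V=np.array([.218,.976])
def m():
    goto(500,0,12,77.4)
    for n in["scene","side"]:
        c=cam(n);P=pts(c);hsv=cv2.cvtColor(c["img"],cv2.COLOR_RGB2HSV)
        u=P[:,:,:2]@U;v=P[:,:,:2]@V;z=P[:,:,2]
        j=(u>.47)&(u<.70)&(abs(v-.118)<.09)
        for k,(a,b),(lo,hi) in[("block",(.046,.058),((0,0,0),(180,255,125))),("backing",(.017,.031),((12,40,120),(35,255,255))),("fence",(.058,.068),((0,0,170),(180,60,255)))]:
            q=j&(z>a)&(z<b)&(cv2.inRange(hsv,lo,hi)>0)&((k!="backing")|(u<.62))
            if k=="block": q&=u<.64; 
            pu,pv=u[q]*1000,v[q]*1000
            if len(pu)<20: print(n,k,len(pu));continue
            X=np.c_[pu,pv].astype(np.float32);r=cv2.minAreaRect(X)
            print(n,k,len(pu),"u",np.percentile(pu,[1,99]).round(1),"v",np.percentile(pv,[1,99]).round(1),"rect",np.round(r[0],1),np.round(r[1],1),round(r[2],1))
m()
E
python3 ext.py
```

```text
t 15.65 tcp [497.2   6.7  10.8] yang -102.57 tilt [-0. -0. -1.] w 0.0596 F [ 0.22 -0.31 -0.08] q6 1.58
shift [ 4.2  5.9 -1.2] turn z 0.03
scene block 668 u [489.8 552.8] v [ 51.9 179. ] rect [536.1  94.5] [102.8 175.6] 26.4
scene backing 122 u [548.4 554. ] v [ 52.4 180.7] rect [551.1 116.8] [  5.8 129.3] 0.0
scene fence 419 u [608.8 631.5] v [ 40.8 196.2] rect [639.6 118.7] [ 62.6 159.9] 0.2
side block 332 u [475.2 546.9] v [ 58.5 183.6] rect [523.8 120.6] [128.6 114.3] 48.6
side backing 60 u [502.3 551.5] v [148.9 184.8] rect [518.9 174.6] [63.4 32.4] 35.1
side fence 249 u [608.8 630. ] v [ 40.9 198.7] rect [619.7 119.5] [160.7  22. ] 89.0
```

Call:
jog_arm:
  steps:
    - [[0,0,0],[4,0,0],0.4]
    - [[0,0,0],[4,0,0],0.4]
    - [[0,0,0],[6,0,0],0.4]
    - [[0,0,0],[6,0,0],0.4]
    - [[0,0,0],[6,0,0],0.4]
    - [[0,0,0],[6,0,0],0.4]
    - [[0,0,0],[5,0,0],0.4]
    - [[0,0,0],[4,0,0],0.4]

```text
time: 16.75
tool_pos: [0.5376, -0.0024, 0.0108]
eef_rot: [3.123, -0.344, 0.0]
wrist_force: [-1.7, 0.3, -1.7]
grip_width: 0.0597
finger_force: 0.7
```

Call:
jog_arm:
  steps:
    - [[0,0,0],[3,0,0],0.4]
    - [[0,0,0],[3,0,0],0.4]
    - [[0,0,0],[3,0,0],0.4]
    - [[0,0,0],[3,0,0],0.4]
    - [[0,0,0],[3,0,0],0.4]
    - [[0,0,0],[3,0,0],0.4]
    - [[0,0,0],[0,0,0],0.4]
    - [[0,0,0],[0,0,0],0.4]

```text
time: 17.75
tool_pos: [0.5554, -0.0063, 0.0112]
eef_rot: [3.123, -0.344, 0.002]
wrist_force: [0.8, -0.3, -0.7]
grip_width: 0.0601
finger_force: 0.0
```

```bash
python3 ext.py
```

```text
t 17.75 tcp [555.4  -6.3  11.2] yang -102.58 tilt [ 0.0014 -0.     -1.    ] w 0.0601 F [ 0.83 -0.29 -0.65] q6 1.57
shift [-55.4   5.9  -0.9] turn z 0.02
scene block 622 u [550.  601.9] v [ 52.  178.8] rect [575.5 106.8] [ 70.8 147.6] 8.1
scene backing 0
scene fence 413 u [608.6 631. ] v [ 40.9 196. ] rect [639.3 118.6] [ 62.3 159.5] 0.3
side block 269 u [535.1 603. ] v [ 58.3 184.5] rect [566.6 118.6] [ 72.  133.2] 3.7
side backing 61 u [554.7 604.8] v [155.  185.7] rect [575.  178.4] [57.5 25.2] 26.7
side fence 253 u [609.  630.1] v [ 43.2 199.3] rect [619.4 120.6] [162.6  22.1] 89.6
```

Call:
jog_arm:
  steps:
    - [[0,0,0],[2,0,0],0.4]
    - [[0,0,0],[2,0,0],0.4]
    - [[0,0,0],[2,0,0],0.4]
    - [[0,0,0],[2,0,0],0.4]
    - [[0,0,0],[2,0,0],0.4]
    - [[0,0,0],[2,0,0],0.4]
    - [[0,0,0],[2,0,0],0.4]
    - [[0,0,0],[0,0,0],0.4]

```text
time: 18.85
tool_pos: [0.5669, -0.0088, 0.0107]
eef_rot: [-3.122, 0.344, 0.007]
wrist_force: [-9.7, 2.7, 8.5]
grip_width: 0.0595
finger_force: 5.1
```

```bash
python3 ext.py
```

```text
t 18.85 tcp [566.9  -8.8  10.7] yang -102.59 tilt [-0.0046  0.     -1.    ] w 0.0595 F [-9.72  2.68  8.45] q6 1.58
shift [-67.2   6.   -1. ] turn z 0.01
scene block 582 u [560.6 609.4] v [ 52.3 179.7] rect [586.2 108.8] [ 63.5 148.3] 7.3
scene backing 0
scene fence 425 u [617.3 638.6] v [ 40.3 196.5] rect [643.7 118.1] [159.   54.5] 89.0
side block 264 u [546.7 614.8] v [ 61.8 184.8] rect [580.  118.6] [ 70.2 134.1] 1.5
side backing 68 u [566.5 618.1] v [161.3 186.9] rect [588.2 179. ] [56.9 22.5] 23.4
side fence 245 u [616.7 637.7] v [ 45.5 201.6] rect [627.5 122.3] [ 22.5 160.8] 0.3
```

```bash
cat > tilt.py <<'E'
from ext import *
s=arm.sense();print("F",s["wrist_force"].round(2),"Tq",s["wrist_torque"].round(2),s["finger_force"])
for n in["scene","side"]:
    c=cam(n);P=pts(c);hsv=cv2.cvtColor(c["img"],cv2.COLOR_RGB2HSV)
    u=P[:,:,:2]@U;v=P[:,:,:2]@V;z=P[:,:,2];t=s["tool_pos"][:2]@U
    q=(u>t+.025)&(u<t+.058)&(abs(v-.118)<.06)&(z>.045)&(z<.075)&(cv2.inRange(hsv,(0,0,0),(180,255,125))>0)
    A=np.c_[u[q]-t,v[q]-.118,np.ones(q.sum())];k=np.linalg.lstsq(A,z[q],rcond=None)[0];print(n,"block slope u,v",k.round(4),"z med",np.median(z[q]).round(4))
    b=(u>.49)&(u<.53)&(abs(v-.118)<.07)&(z<.02);print("bed z",np.median(z[b]).round(4))
E
python3 tilt.py | grep -v -e rect -e shift
```

```text
t 18.95 tcp [566.9  -8.7  10.7] yang -102.59 tilt [-0.0046  0.     -1.    ] w 0.0598 F [-9.68  1.95  8.18] q6 1.58
scene backing 0
F [-10.45   1.62   8.43] Tq [ 0.15  1.33 -0.18] 5.079033561050892
scene block slope u,v [ 0.0217 -0.0001  0.0518] z med 0.0526
bed z 0.0123
side block slope u,v [-0.0003 -0.002   0.0513] z med 0.0512
bed z 0.0109
```

Call:
jog_arm:
  steps:
    - [[0,0,0],[0,0,-1],0.4]
    - [[0,0,0],[0,0,-1],0.4]
    - [[0,0,0],[0,0,-1],0.4]
    - [[0,0,0],[0,0,0],0.4]
    - [[0,0,0],[0,0,0],0.4]
    - [[0,0,0],[0,0,0],0.4]
    - [[0,0,0],[0,0,0],0.4]
    - [[0,0,0],[0,0,0],0.4]

```text
time: 20.15
tool_pos: [0.5675, -0.0089, 0.013]
eef_rot: [-3.122, 0.344, 0.004]
wrist_force: [-4.9, 2.4, -1.9]
grip_width: 0.0594
finger_force: 2.6
```

```bash
python3 tilt.py | grep -v -e shift
```

```text
t 20.15 tcp [567.5  -8.9  13. ] yang -102.57 tilt [-2.4e-03 -2.0e-04 -1.0e+00] w 0.0594 F [-4.93  2.38 -1.94] q6 1.57
scene block 598 u [561.6 612.1] v [ 51.8 180. ] rect [589.4 106.2] [ 67.2 150. ] 10.8
scene backing 0
scene fence 415 u [618.5 639.6] v [ 39.8 196.6] rect [644.9 118.5] [ 53.5 159.1] 0.8
side block 266 u [546.9 614.7] v [ 61.7 184.5] rect [581.  120.3] [ 69.4 133.1] 0.2
side backing 70 u [566.7 617.2] v [159.2 185.5] rect [589.3 179.2] [54.3 24.2] 23.4
side fence 246 u [618.  638.5] v [ 45.3 201.6] rect [628.2 122.7] [ 20.8 161.1] 0.0
F [-5.4   1.66 -2.47] Tq [ 0.32  0.8  -0.02] 2.5661790763069803
scene block slope u,v [-0.0349 -0.0013  0.0552] z med 0.0537
bed z 0.0121
side block slope u,v [-0.0889 -0.006   0.056 ] z med 0.052
bed z 0.0109
```

Call:
jog_arm:
  steps:
    - [[0,0,0],[0,0,0.5],0.4]
    - [[0,0,0],[0,0,0.5],0.4]
    - [[0,0,0],[2,0,0],0.4]
    - [[0,0,0],[2,0,0],0.4]
    - [[0,0,0],[2,0,0],0.4]
    - [[0,0,0],[2,0,0],0.4]
    - [[0,0,0],[0,0,0],0.4]
    - [[0,0,0],[0,0,0],0.4]

```text
time: 21.35
tool_pos: [0.5739, -0.0103, 0.0114]
eef_rot: [-3.122, 0.344, 0.009]
wrist_force: [-8.7, 1.7, -1.7]
grip_width: 0.0599
finger_force: 4.1
```

```bash
python3 tilt.py | grep -v -e shift
```

```text
t 21.35 tcp [573.9 -10.3  11.4] yang -102.59 tilt [-5.8e-03 -2.0e-04 -1.0e+00] w 0.0599 F [-8.66  1.68 -1.71] q6 1.57
scene block 586 u [569.9 616.7] v [ 52.3 179.7] rect [595.4 107.1] [ 62.4 147.3] 8.2
scene backing 0
scene fence 425 u [623.5 646.2] v [ 40.3 196.9] rect [647.6 118.8] [ 49.9 159.5] 0.0
side block 270 u [552.8 621.5] v [ 59.9 184.6] rect [586.5 117.9] [ 72.7 134.6] 2.0
side backing 55 u [573.5 617.8] v [158.2 186.5] rect [592.1 178.8] [48.6 23.8] 28.6
side fence 243 u [624.1 645.5] v [ 43.8 200.3] rect [634.7 121. ] [ 21.9 163.1] 0.3
F [-8.45  1.19 -1.73] Tq [ 0.34  1.24 -0.13] 4.091017730534077
scene block slope u,v [-0.005   0.0002  0.0532] z med 0.053
bed z 0.0123
side block slope u,v [-0.0239 -0.0112  0.0528] z med 0.0516
bed z 0.0109
```

Call:
jog_arm:
  steps:
    - [[0,0,0],[1,0,0],0.4]
    - [[0,0,0],[1,0,0],0.4]
    - [[0,0,0],[1,0,0],0.4]
    - [[0,0,0],[1,0,0],0.4]
    - [[0,0,0],[1,0,0],0.4]
    - [[0,0,0],[0,0,0],0.4]
    - [[0,0,0],[0,0,0],0.4]
    - [[0,0,0],[0,0,0],0.4]

```text
time: 22.55
tool_pos: [0.5778, -0.0112, 0.0111]
eef_rot: [-3.122, 0.344, 0.013]
wrist_force: [-11.8, 1.9, 0.5]
grip_width: 0.0598
finger_force: 5.7
```

```bash
python3 tilt.py | grep -v -e shift
python3 - <<'E'
from h import *
a=[cv2.resize(cam(n)["img"][y:y+75,x:x+100],(400,300),interpolation=2) for n,x,y in[("scene",225,180),("side",180,155)]]
c=cam("wrist")["img"];a.append(cv2.resize(c,(400,300)))
cv2.imwrite("pics/end.png",np.vstack([np.hstack(a[:2]),np.hstack([a[2],a[2]*0])])[:,:,::-1])
E
```

```text
t 22.55 tcp [577.8 -11.2  11.1] yang -102.59 tilt [-8.3e-03 -1.0e-04 -1.0e+00] w 0.0598 F [-11.8    1.9    0.46] q6 1.57
scene block 604 u [571.2 621.4] v [ 52.  179.6] rect [595.4 108.2] [ 66.6 148.1] 6.6
scene backing 0
scene fence 428 u [628.3 670.9] v [ 40.7 194.8] rect [649.5 119. ] [ 45.  158.2] 0.7
side block 251 u [557.5 626.8] v [ 60.2 184.5] rect [592.3 119.4] [ 70.7 132.2] 0.3
side backing 59 u [577.8 619.8] v [157.3 185.5] rect [593.8 178.9] [49.6 24.2] 34.3
side fence 239 u [628.1 648.8] v [ 47.5 200.7] rect [638.4 121.8] [159.9  21.9] 89.9
F [-11.36   3.13  -0.31] Tq [ 0.44  1.55 -0.19] 5.721208546310663
scene block slope u,v [0.0123 0.0027 0.0523] z med 0.0527
bed z 0.0122
side block slope u,v [0.0016 0.0014 0.0513] z med 0.0515
bed z 0.0109
```

View pics/end.png

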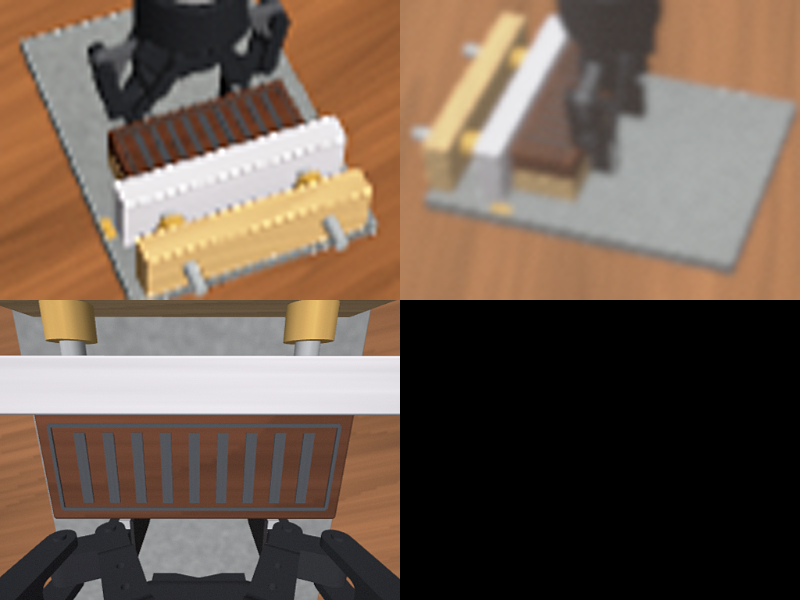

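The last view shows the pair tight and square against the fence. Both fingers are on the rear edge only. The fence is about 19.5 mm back over the strips, and the push is about 11 N at the wrist including friction. Handing in.

```bash
python3 -c "
from workcell import arm
print(arm.sign_off())"
```

```text
the job is handed in; nothing more can be done
None
```

I handed the job in with the block flat and about flush on the backing board and the pair held square against the fence. The fence stood about 19.5 mm back (about 10 N on its springs), and the fingers touched only the boards' rear edges; no verdict was reported.

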